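# Dock the sharps pot in its holder and shut the gate

## Robot

A 6-joint arm with a two-finger parallel gripper is mounted at the origin on a cart in front of the work surface, level with it; the furniture and walls round the work are solid. World frame = base frame: x ahead of the robot, y to its left, z up, the work surface at z = 0. Lengths are in m, angles in degrees, forces in N, time in s.
With the tool pointing down it reaches from about 0.4 to 0.825 m from the base axis. Payload 7 kg.
Tool frame: the origin (TCP) lies midway between the tips of the shut fingers; the grasp point (between the pads) lies 19 mm behind it; z points along the fingers, y is the line along which they close (so a half turn about z gives the same grasp; the last joint's range is limited). The gripper opens to 88 mm and grips with 3 to 60 N. Pads are 19 mm wide; open, the fingers measure 130 mm over their backs; the gripper's body (78 mm by 193 mm) begins 47 mm behind the grasp point.
Start: joints at [86.637, 20.546, 0.682, 0, -70.136, -16.507], TCP at [0.229, 0.635, 0.227] pointing down, gripper open.
Joint ranges: [-176.03, 176.03], [-82.01, 121.73], [-58.28, 71.71], [-173.87, 95.51], [-174.79, -0.11], [-173.66, 173.66]. Speed limits (degrees/s): [136.94, 136.94, 172.46, 180, 180, 180].

## Interface

Orientations are given as [roll, pitch, yaw] about the fixed x, y, z axes, in that order (R = Rz(yaw) Ry(pitch) Rx(roll)).
In Python, from plant import telemetry, viewer, workorder gives the robot as it stands. The module is installed in compiled form; this text tells all that it offers.
- The arm moves only by the tool carry_out, never from a script. Its argument "rows" is a list of rows, each a list of 6 numbers: the shift along the tool's x, y, z in m, then the turn, a rotation vector about the tool's x, y, z in rad. In form: [[tx, ty, tz, ax, ay, az], ...]. A call has 1 to 8 rows; each row is the pose to reach, as a shift and turn from the pose commanded when the call began, along the tool's axes at that moment; what a row does not reach only later rows make up. A row lasts 1/8 s, in which the tool goes at most 62.5 mm and 10.7 degrees, less where a joint would pass 70% of its speed; a pose out of reach is approached as far as the arm can. A call with a gripper value outside its range is refused whole. "grip" is the gripper's target within -1 to 1 (fully open at 1, half-way at 0, shut at -1), set as the call begins (left out, the last holds). The fingers move at their own pace and stop on an object; the grip force is fixed at half the most. Time passes only in rows, so rows that repeat a pose let the fingers close. It gives the time, the measured TCP pose, the force, the opening and the grip force at its end, in the units of the state.
- telemetry.get_obs(): the state, without advancing time (a new reading comes with each control period).
- viewer.snapshot(name): name is "side" or "top" or "wrist"; returns the picture (400x640x3 uint8, red, green, blue); there is no depth.
- viewer.camera_info(name): a dict with "intrinsics" (3x3 intrinsics, pixels), "k1" (the pictures are not rectified: a ray, as slopes to the right and down, at radius r is drawn at 1 + k1 r^2 times it, then the intrinsics apply), "extrinsics" (4x4, takes a point from camera to world coordinates); the wrist camera has in their place "tool_from_camera" (4x4, takes a point from camera to tool coordinates, whose origin is the TCP and whose axes are the flange's). Camera axes: x right, y down, z forward; pixel columns grow to the right and rows downward; lengths in m; the calibration is good to about 2 mm. A picture is of the moment at which its call begins: read the wrist's pose just before it. camera_info takes no time and is no camera call.
- workorder.close_job(): hands the job in; it is judged then, once.
The state is a dict: "clock": time; "joint_pos": joint angles; "qvel": joint speeds; "tau": joint torques, N m; "tool_pos": TCP position; "orientation": TCP orientation; "force": force on the tool from outside, world axes, zero at the start; "moment": the same for the moment, N m; "opening": finger opening in m; "gripper_force": force on a finger pad.
Only numpy, scipy, OpenCV 4.12 (cv2) and the standard library are available. Lean on these libraries where they do the work, as an engineer would, in place of code of your own. Each camera call takes 0.05 s, during which the arm holds its last target. There are 200 camera calls.

## Task

Push the yellow sharps pot with the red lid along the trolley top into its steel holder until it stands fully home against the holder's back, then push the blue gate fully shut behind it. Do it gently with the fingertips only: the pot must stay on the surface, never lifted, tipped over or squeezed hard, and nothing else on the trolley may be moved.

Things in the scene. Friction and masses are not known exactly. Their poses are not given: they have to be found in the camera images.
- sharps_pot: loose round pot to be pushed, yellow with a red lid, about 0.12 kg (it may weigh 0.7 to 1.4 times that) and upright; it widens slightly upward, from 54 mm across at the foot to 59 mm at half height and 62 mm at 65 mm up; 78 mm tall with the top of the lid. Origin: centre of its underside, on the trolley top (z = 0)
- holder: steel U-shaped holder screwed to the trolley top, in a different place and turn each time. Origin: on the trolley top, where the docked pot's centre stands. Own x points into it; it opens toward its own -x. Side rails run from x = -36 to +33 mm, inner faces at y = +-37 mm; back stop's inner face at x = +30 mm; all 36 mm tall. No floor plate: the pot slides on the trolley top all the way in
- mouth (a point): middle of the holder's mouth, on the trolley top, at x = -36, y = 0 mm in the holder's frame, same axes. The rails end here in rolled posts of radius 4.5 mm at y = +-40.5 mm. Low foot flanges (3 mm high) lie outside the rails to y = +-58 mm and behind the back stop to x = +51 mm in the holder's frame
- gate (a joint): hinge of the blue gate at the holder's mouth, rad: 0 = fully shut, straight across the mouth; 1.57 = open, pointing straight out along the holder's -x; larger = swung further out, away from the mouth (stop at 2.3). The axis is vertical. It starts wide open, turns easily (about 0.5 N at its end) and stays where it is left
- gate_hinge (a point): point on the gate's vertical hinge axis, in the holder's frame at x = -44, y = +46 mm, 21 mm above the trolley top. The gate is a flat bar 6 mm thick that reaches 102 mm from it, its lower edge 10 mm and upper edge 32 mm above the trolley top. At joint value q the bar points, in the holder's frame, along x = -sin q, y = -cos q
- gate_tip (a point): point near the free end of the blue gate, on the bar's mid-line, 98 mm from the hinge axis and 21 mm above the trolley top
- cotton_jar: bystander: glass jar of cotton rolls with a steel lid, 72 mm across, 96 mm tall, loose; leave alone. Origin: centre of its underside
- saline_bottle: bystander: white bottle with a blue cap, 62 mm across, 162 mm tall, loose; leave alone. Origin: centre of its underside
- suture_box: bystander: small upright carton, 29 x 78 x 59 mm, loose; leave alone. Origin: centre of its underside
- timer: bystander: flat white timer with grey keys, 62 x 62 x 21 mm, loose; leave alone. Origin: centre of its underside
- gauze_packet: bystander: flat carton, 86 x 85 x 19 mm, loose; leave alone. Origin: centre of its underside
Mind the look-alikes: they are no part of the job. Leave any pink look-alike of the sharps_pot alone.

How it is judged:
By the outcome, as a careful person would: the job done as asked, in the order asked, and still so for the second after the job is handed in, with the robot touching nothing.
It also fails if it takes over 64 s, if anything falls off the work surface, if the arm or the gripper's body presses on something with over 40 N, if the wrist force passes 120 N, or if a joint passes its speed limit or range.

## Working session

There is one attempt and no reset: what is moved stays moved. The work goes in short steps, Python scripts to look and compute and a tool call to move; the robot and the scene stay as the last step left them, time stands still between calls to the robot, and variables do not carry over. Pictures are saved under pics/ and viewed, at most 12 in all, crops included, and the job is handed in when it is done.

Besides the shell and the picture viewer there is one more tool, called after "Request:" as a command line: name --pt "numbers of a row" for each row, then --argument value for the rest. carry_out: Moves the arm, as the interface text tells. Its arguments: {"type":"object","properties":{"rows":{"type":"array"},"grip":{"type":"number"}},"required":["rows"]}

```bash
mkdir -p pics; cat > h.py <<'E'
import numpy as np, cv2
from plant import telemetry, viewer, workorder
from scipy.spatial.transform import Rotation as R
def snap(n,f):
    im=viewer.snapshot(n); cv2.imwrite('pics/'+f,im[:,:,::-1]); return im
def cam(n):
    c=viewer.camera_info(n); K=np.array(c['intrinsics']); k=c['k1']
    if 'extrinsics' in c: T=np.array(c['extrinsics'])
    else:
        o=telemetry.get_obs(); W=np.eye(4); W[:3,3]=o['tool_pos']; W[:3,:3]=R.from_euler('xyz',o['orientation'],degrees=True).as_matrix()
        T=W@np.array(c['tool_from_camera'])
    return K,k,T
def ray(C,px):
    K,k,T=C; p=cv2.undistortPoints(np.array(px,float).reshape(-1,1,2),K,np.array([k,0,0,0,0.])).reshape(-1,2)
    return T[:3,3],np.c_[p,np.ones(len(p))]@T[:3,:3].T
def onz(C,px,z):
    o,d=ray(C,px); return o+d*((z-o[2])/d[:,2])[:,None]
def proj(C,P):
    K,k,T=C; Q=(np.atleast_2d(P)-T[:3,3])@T[:3,:3]; s=Q[:,:2]/Q[:,2:]; s=s*(1+k*(s**2).sum(1))[:,None]
    return s@K[:2,:2].T+K[:2,2]
E
python3 - <<'E'
from h import *
print(telemetry.get_obs())
for n in('top','side','wrist'):
    C=cam(n); print(n,C[0].round(1).tolist(),C[1],C[2].round(3).tolist()); snap(n,n+'0.png')
E
```

```text
{'clock': 0.0, 'joint_pos': array([ 8.66357240e+01,  2.05895223e+01,  6.34152602e-01, -2.14613980e-02,
       -7.01375099e+01, -1.65097968e+01]), 'qvel': array([-0.00625065, -0.01544102, -0.02642745,  0.02634508,  0.0142666 ,
       -0.03344242]), 'tau': array([ 4.28449739e-04, -5.82712626e+01,  2.93059981e+01,  6.99729100e+00,
        7.09085565e-03, -1.57884360e-04]), 'tool_pos': array([0.22928697, 0.63433022, 0.22564296]), 'orientation': array([ 1.79905216e+02, -7.05370234e-03, -1.98813752e+01]), 'force': array([-0.2696466 ,  0.52926988, -0.05404848]), 'moment': array([ 0.08326261,  0.00795078, -0.01803539]), 'gripper_force': 0.0, 'opening': 0.08779101844539965}
top [[381.1, 0.0, 314.6], [0.0, 381.1, 196.5], [0.0, 0.0, 1.0]] -0.04746217585184489 [[-0.004, -0.996, 0.09, 0.474], [-0.999, 0.007, 0.035, 0.025], [-0.036, -0.09, -0.995, 1.04], [0.0, 0.0, 0.0, 1.0]]
side [[379.4, 0.0, 322.5], [0.0, 379.4, 199.0], [0.0, 0.0, 1.0]] -0.036468585227290774 [[-0.957, -0.158, 0.242, 0.338], [-0.288, 0.587, -0.756, 0.71], [-0.023, -0.794, -0.608, 0.589], [0.0, 0.0, 0.0, 1.0]]
wrist [[318.0, 0.0, 319.6], [0.0, 318.0, 201.7], [0.0, 0.0, 1.0]] 0.022357206018439896 [[-0.338, -0.907, -0.252, 0.298], [-0.941, 0.326, 0.089, 0.61], [0.001, 0.267, -0.964, 0.383], [0.0, 0.0, 0.0, 1.0]]
```

View pics/top0.png

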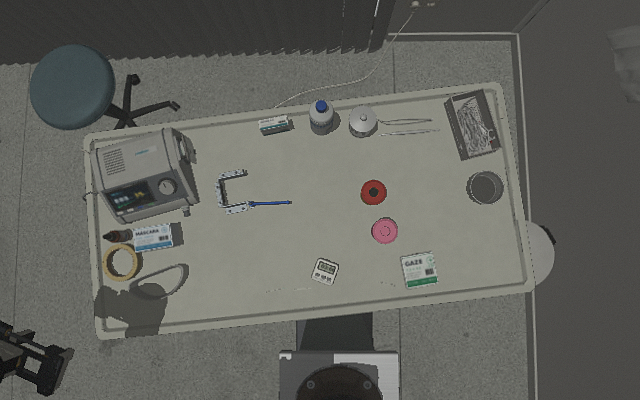

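View pics/side0.png

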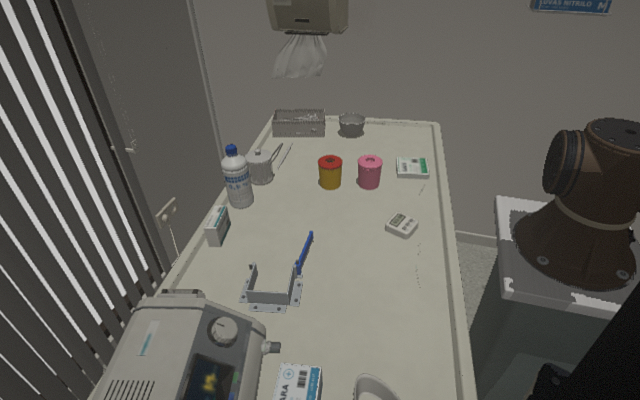

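Top view: red-lid/yellow pot at (373,192). The pink pot at (385,230) is the look-alike. The holder is at about (232,192) and opens to the right, with the blue gate from about (250,205) to (290,203). The side view agrees, with the yellow body under a red lid at (330,172).

```bash
python3 - <<'E'
from h import *
C=cam('top'); S=cam('side')
a=cv2.imread('pics/top0.png'); b=cv2.imread('pics/side0.png')
def comps(im,lo,hi,box):
    h=cv2.cvtColor(im,cv2.COLOR_BGR2HSV); m=cv2.inRange(h,lo,hi); k=np.zeros_like(m); x0,y0,x1,y1=box;k[y0:y1,x0:x1]=m[y0:y1,x0:x1]
    return k
m=comps(a,(0,120,60),(8,255,255),(340,160,420,215))|comps(a,(172,120,60),(180,255,255),(340,160,420,215))
c=max(cv2.findContours(m,0,2)[0],key=cv2.contourArea); e=cv2.minEnclosingCircle(c); print('red',e,onz(C,[e[0]],.075),onz(C,[e[0]+np.r_[e[1],0]]if 0 else [(e[0][0]+e[1],e[0][1])],.075))
m=comps(a,(100,100,40),(130,255,255),(235,185,310,225)); p=np.argwhere(m)[:,::-1].astype(float)
P=onz(C,p,.032); mu=P.mean(0);u=np.linalg.svd(P-mu)[2][0]; t=(P-mu)@u; print('gate',mu,u,mu+u*t.min(),mu+u*t.max())
for nm,px in dict(pink=(385,230),timer=(325,271),gaze=(420,270),jar=(362,122),saline=(321,105),suture=(275,125),bowl=(485,187)).items(): print(nm,onz(C,[px],.05).round(3))
A=cv2.resize(a[160:225,205:300],None,fx=8,fy=8,interpolation=cv2.INTER_CUBIC); cv2.imwrite('pics/hold.png',A)
B=cv2.resize(b[145:320,230:390],None,fx=3.4,fy=3.4,interpolation=cv2.INTER_CUBIC); cv2.imwrite('pics/holdside.png',B)
E
```

```text
red ((373.1707458496094, 191.9146270751953), 12.514952659606934) [[ 0.57227656 -0.08959103  0.075     ]] [[ 0.57203239 -0.1212178   0.075     ]]
gate [0.55001917 0.18255487 0.032     ] [-0.04512859  0.99898119  0.        ] [0.55233273 0.13134128 0.032     ] [0.54759742 0.23616353 0.032     ]
pink [[ 0.476 -0.121  0.05 ]]
timer [[0.372 0.034 0.05 ]]
gaze [[ 0.374 -0.209  0.05 ]]
jar [[ 0.761 -0.067  0.05 ]]
saline [[0.809 0.042 0.05 ]]
suture [[0.756 0.165 0.05 ]]
bowl [[ 0.585 -0.383  0.05 ]]
```

View pics/hold.png

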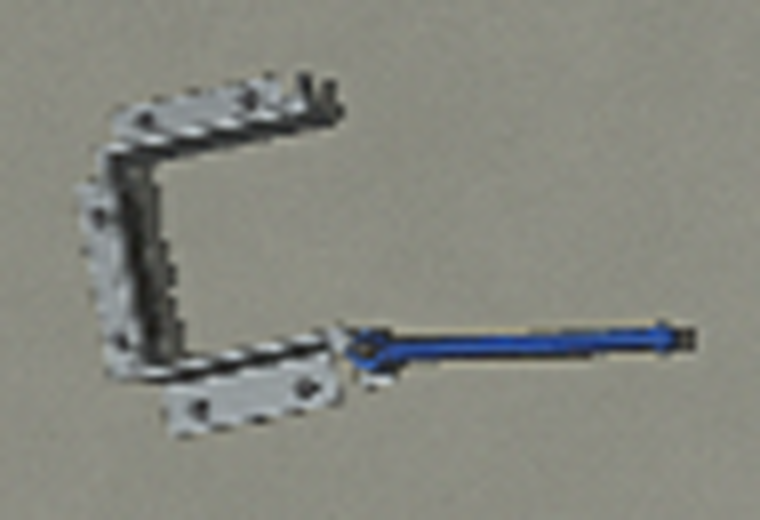

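View pics/holdside.png

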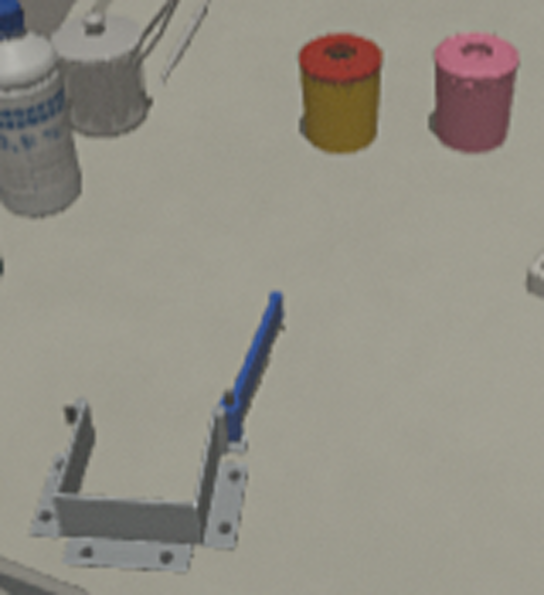

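Enlarged crop: the pot at crop (340,95) has a yellow body and red lid, so it fits the description. The one at (475,95) is all pink, so I'll leave it. I'll move to a waypoint above the corridor so the wrist camera can see the holder closer.

```bash
cat >> h.py <<'E'
def TR(p,head,tilt,cmd=None):
    """pose with fingers leaning: tips lead by tilt deg along world heading (deg); tool x = -heading"""
    Rm=R.from_euler('xyz',[180,0,head-180],degrees=True).as_matrix()
    return np.array(p,float),Rm@R.from_rotvec([0,np.radians(-tilt),0]).as_matrix()
def rel(a,b):
    t=a[1].T@(b[0]-a[0]); r=R.from_matrix(a[1].T@b[1]).as_rotvec(); return np.r_[t,r].round(4).tolist()
def now():
    o=telemetry.get_obs(); return np.array(o['tool_pos']),R.from_euler('xyz',o['orientation'],degrees=True).as_matrix()
E
python3 - <<'E'
from h import *
start=(np.array([.229,.635,.227]),R.from_euler('xyz',[180,0,-19.88],degrees=True).as_matrix())
print(rel(start,TR((.56,.10,.227),100,0)))
p,r=TR((0,0,0),90,10); print(r[:,2])
C=cam('top')
f=lambda l:onz(C,[(205+x/8,160+y/8) for x,y in l],.036)[:,:2]
L=f([(155,375),(335,336)]);U=f([(120,150),(330,112)]);B=f([(110,160),(150,370)])
for q in(L,U,B): d=q[1]-q[0]; print(q.round(4).tolist(),np.degrees(np.arctan2(d[1],d[0])))
E
```

```text
[0.4932, 0.3906, 0.0, -0.0, -0.0, 1.0493]
[-1.59161807e-16  1.73648178e-01 -9.84807753e-01]
[[0.5392, 0.3015], [0.5519, 0.241]] -78.2028257994633
[[0.6151, 0.3148], [0.6272, 0.2436]] -80.33262257013786
[[0.6117, 0.3181], [0.5409, 0.3032]] -168.1161161420676
```

Request:
carry_out --pt "0.493 0.391 0 0 0 1.049" --pt "0.493 0.391 0 0 0 1.049" --pt "0.493 0.391 0 0 0 1.049" --pt "0.493 0.391 0 0 0 1.049" --pt "0.493 0.391 0 0 0 1.049" --pt "0.493 0.391 0 0 0 1.049" --pt "0.493 0.391 0 0 0 1.049" --pt "0.493 0.391 0 0 0 1.049" --grip -0.18

```text
clock: 1.15
tool_pos: [0.4929, 0.2076, 0.2267]
orientation: [-180.0, 0.0, -80.0]
force: [1.2, 0.9, 0.2]
opening: 0.0363
gripper_force: 0.0
```

Request:
carry_out --pt "0 0 0 0 0 0" --pt "0 0 0 0 0 0" --pt "0 0 0 0 0 0" --pt "0 0 0 0 0 0"

```text
clock: 1.65
tool_pos: [0.4917, 0.2105, 0.2265]
orientation: [180.0, 0.0, -79.9]
force: [-0.5, -0.3, 0.4]
opening: 0.0362
gripper_force: 0.0
```

Request:
carry_out --pt "0.121 -0.048 0 0 0 0" --pt "0.121 -0.048 0 0 0 0" --pt "0.121 -0.048 0 0 0 0" --pt "0.121 -0.048 0 0 0 0" --pt "0.121 -0.048 0 0 0 0" --pt "0.121 -0.048 0 0 0 0"

```text
clock: 2.4
tool_pos: [0.5602, 0.0998, 0.2267]
orientation: [-180.0, 0.0, -79.9]
force: [-0.4, -0.2, 0.4]
opening: 0.0361
gripper_force: 0.0
```

```bash
python3 - <<'E'
from h import *
o=telemetry.get_obs();print(o['tool_pos'],o['orientation'],o['joint_pos'].round(1))
im=snap('wrist','w1.png')
E
```

```text
[0.56016481 0.09982395 0.22674679] [-1.79984289e+02  9.73390124e-03 -7.98643387e+01] [ 29.8  10.6 -13.   -0.  -66.4 -19.7]
```

View pics/w1.png

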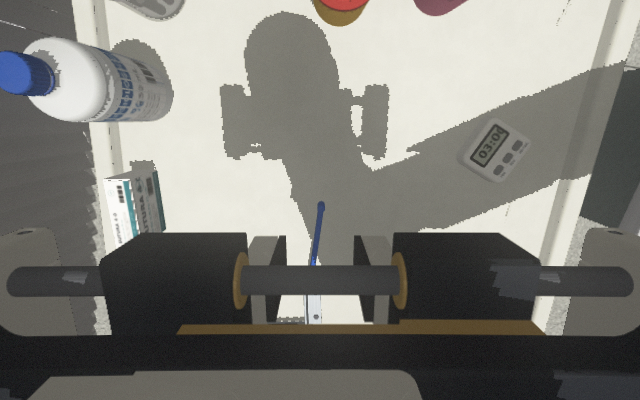

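Wrist view: the gate tip is at (321,205), the red pot is at the top edge (340,5), and the holder is hidden behind the gripper. I'll cross-check the holder from the side view.

```bash
python3 - <<'E'
from h import *
S=cam('side');W=cam('wrist');T=cam('top')
f=lambda l,z:onz(S,[(230+x/3.4,145+y/3.4) for x,y in l],z)[:,:2].round(4)
P=f([(82,402),(57,497),(200,508),(220,408)],.036);print(P)
for a,b in((0,1),(2,1),(3,2)): d=P[b]-P[a];print(np.degrees(np.arctan2(d[1],d[0])),np.linalg.norm(d))
print('tip',f([(277,293)],.032),onz(W,[(321,203)],.032),onz(T,[(205+690/8,160+337/8)],.032)); print('pot',f([(340,57)],.078))
b=cv2.imread('pics/side0.png');h=cv2.cvtColor(b,cv2.COLOR_BGR2HSV)
m=cv2.inRange(h,(0,150,60),(8,255,255))|cv2.inRange(h,(172,150,60),(180,255,255));m[:,:310]=0;m[:,348:]=0
p=np.argwhere(m);print(p.min(0),p.max(0))
E
```

```text
[[0.629  0.2571]
 [0.6126 0.3245]
 [0.5354 0.3102]
 [0.5498 0.2398]]
103.6756454209369 0.06936656254997793
10.494134639284258 0.07851324728986828
101.56013079421776 0.07185763703323393
tip [[0.55   0.1334]] [[0.55473325 0.12619344 0.032     ]] [[0.55106207 0.12274206 0.032     ]]
pot [[ 0.5682 -0.0799]]
[155 318] [168 341]
```

```bash
python3 - <<'E'
from h import *
print(rel(now(),TR((.557,-.142,.227),74,10)))
E
```

```text
[0.2374, 0.0457, -0.0003, 0.0395, -0.1712, 0.4548]
```

Request:
carry_out --pt "0.237 0.046 0 0.04 -0.171 0.455" --pt "0.237 0.046 0 0.04 -0.171 0.455" --pt "0.237 0.046 0 0.04 -0.171 0.455" --pt "0.237 0.046 0 0.04 -0.171 0.455" --pt "0.237 0.046 0 0.04 -0.171 0.455" --pt "0.237 0.046 0 0.04 -0.171 0.455" --pt "0.237 0.046 0 0.04 -0.171 0.455"

```text
clock: 3.32
tool_pos: [0.5567, -0.1414, 0.2267]
orientation: [-180.0, 10.0, -106.0]
force: [-0.2, 0.8, -0.1]
opening: 0.0358
gripper_force: 0.0
```

```bash
python3 - <<'E'
from h import *
o=telemetry.get_obs();print(o['tool_pos'],o['orientation'],o['joint_pos'].round(1))
C=cam('wrist');im=snap('wrist','w2.png')
h=cv2.cvtColor(im,cv2.COLOR_RGB2HSV); m=cv2.inRange(h,(0,150,60),(6,255,255))|cv2.inRange(h,(174,150,60),(180,255,255))
c=max(cv2.findContours(m,0,2)[0],key=cv2.contourArea);print(cv2.boundingRect(c),cv2.fitEllipse(c)); e=cv2.fitEllipse(c)[0]; P=onz(C,[e],.077)[0];print(P)
n=now()
for z in(.10,.043): print(rel(n,TR((.557,-.142,z),74,10)))
E
```

```text
[ 0.55671382 -0.14140995  0.22671135] [-179.96855455    9.98529189 -105.99866207] [ -1.7  11.5  -8.3 -10.4 -68.1 -10.6]Traceback (most recent call last):
  File "<stdin>", line 5, in <module>
cv2.error: OpenCV(4.12.0) /io/opencv/modules/imgproc/src/shapedescr.cpp:361: error: (-201:Incorrect size of input array) There should be at least 5 points to fit the ellipse in function 'fitEllipseNoDirect'
```

View pics/w2.png

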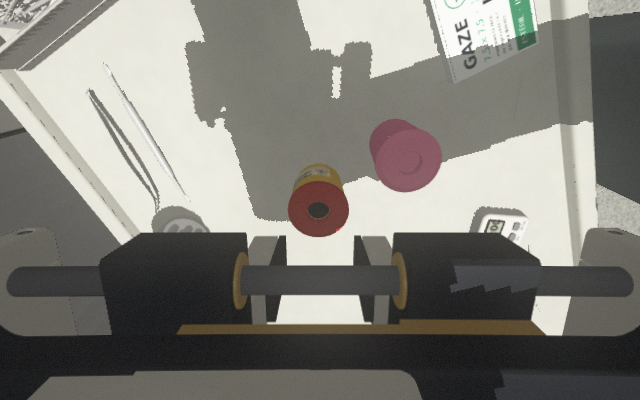

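The red lid is at (319,209), and the pink pot at (405,160) is well to the right. Next I'll cast the ray to the lid plane.

```bash
python3 - <<'E'
from h import *
C=cam('wrist'); print(C[2].round(3).tolist())
print(onz(C,[(319,209),(319,237),(289,207),(349,209),(405,160)],.077))
n=now()
for z in(.10,.043): print(rel(n,TR((.557,-.142,z),74,10)))
E
```

```text
[[-0.962, 0.247, 0.118, 0.53], [0.273, 0.868, 0.414, -0.236], [-0.001, 0.43, -0.903, 0.369], [0.0, 0.0, 0.0, 1.0]]
[[ 0.57155704 -0.09420623  0.077     ]
 [ 0.58078027 -0.061861    0.077     ]
 [ 0.60048124 -0.10480535  0.077     ]
 [ 0.54191714 -0.08579202  0.077     ]
 [ 0.47823895 -0.12217169  0.077     ]]
[0.0225, -0.0004, 0.1247, -0.0005, -0.0003, 0.0003]
[0.0324, -0.0004, 0.1808, -0.0005, -0.0003, 0.0003]
```

Request:
carry_out --pt "0.008 0 0.045 0 0 0" --pt "0.0165 0 0.09 0 0 0" --pt "0.022 0 0.125 0 0 0" --pt "0.026 0 0.145 0 0 0" --pt "0.029 0 0.165 0 0 0" --pt "0.0325 0 0.181 0 0 0" --pt "0.0325 0 0.181 0 0 0"

```text
clock: 4.25
tool_pos: [0.5558, -0.1427, 0.0416]
orientation: [179.9, 10.0, -106.1]
force: [0.5, 0.2, 0.6]
opening: 0.0359
gripper_force: 0.0
```

```bash
python3 - <<'E'
from h import *
o=telemetry.get_obs();print(o['tool_pos'],o['force'])
im=snap('wrist','w3.png');s=snap('side','s3.png')
cv2.imwrite('pics/c3.png',np.vstack([im[100:400,:,::-1],cv2.resize(s[110:210,260:474,::-1],(640,300))]))
E
```

```text
[ 0.55579196 -0.142686    0.04160284] [0.48062912 0.22618036 0.64179205]
```

View pics/c3.png

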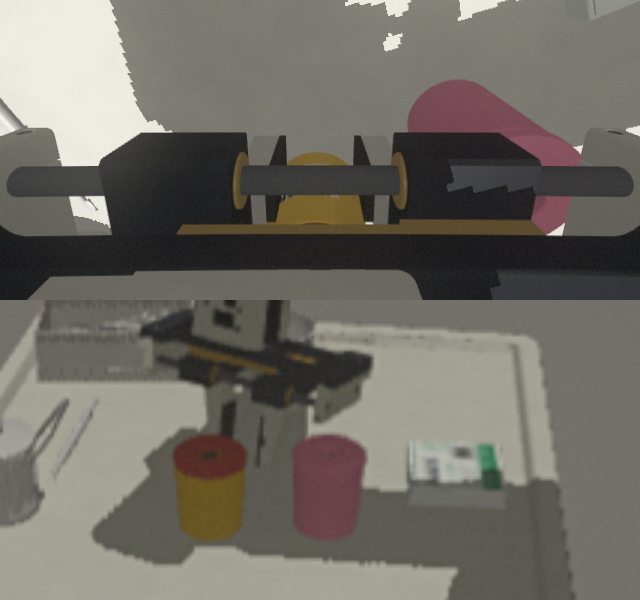

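Request:
carry_out --pt "-0.007 0 0 0 0 0" --pt "-0.014 0 0.001 0 0 0" --pt "-0.021 0 0.002 0 0 0" --pt "-0.0275 0 0.0035 0 0 0" --pt "-0.0345 0 0.0045 0 0 0" --pt "-0.0415 0 0.006 0 0 0" --pt "-0.0485 0 0.007 0 0 0" --pt "-0.0555 0 0.008 0 0 0"

```text
clock: 5.35
tool_pos: [0.5721, -0.0891, 0.0444]
orientation: [-180.0, 10.0, -106.1]
force: [-0.2, -0.6, 1.0]
opening: 0.0362
gripper_force: 0.5
```

```bash
cat >> h.py <<'E'
O=np.array([.583,.280]); A=np.radians(101.3); hx=np.array([np.cos(A),np.sin(A)]); hy=np.array([-hx[1],hx[0]])
def red(n,z=.077,f=None):
    C=cam(n);im=viewer.snapshot(n)
    if f: cv2.imwrite('pics/'+f,im[:,:,::-1])
    h=cv2.cvtColor(im,cv2.COLOR_RGB2HSV); m=cv2.inRange(h,(0,130,40),(8,255,255))|cv2.inRange(h,(173,150,40),(180,255,255))
    c=max(cv2.findContours(m,0,2)[0],key=cv2.contourArea); x,y,w,hh=cv2.boundingRect(c); p=onz(C,[(x+w/2-.5,y+hh/2-.5)],z)[0,:2]
    print(n,(x,y,w,hh),p.round(4),'h:',((p-O)@hx).round(4),((p-O)@hy).round(4)); return p
def st():
    o=telemetry.get_obs(); t=o['tool_pos']; p=t[:2]
    print('t',round(o['clock'],2),'tcp',t.round(4),'h:',((p-O)@hx).round(4),((p-O)@hy).round(4),'rpy',o['orientation'].round(1),'F',o['force'].round(1))
E
python3 - <<'E'
from h import *
st(); red('top'); red('side')
E
```

```text
t 5.35 tcp [ 0.5721 -0.0891  0.0444] h: -0.3598 0.083 rpy [-180.    10.  -106.1] F [-0.2 -0.6  1. ]
top (490, 141, 2, 2) [ 0.6994 -0.3919] h: -0.6817 0.0175
side (311, 161, 25, 15) [ 0.5775 -0.0489] h: -0.3214 0.0699
```

Request:
carry_out --pt "-0.007 0 0.0015 0 0 0" --pt "-0.014 0 0.0025 0 0 0" --pt "-0.0205 0 0.0035 0 0 0" --pt "-0.0275 0 0.005 0 0 0" --pt "-0.0345 0 0.006 0 0 0" --pt "-0.0415 0 0.0075 0 0 0" --pt "-0.048 0 0.0085 0 0 0" --pt "-0.055 0 0.01 0 0 0"

```text
clock: 6.45
tool_pos: [0.5876, -0.0354, 0.0441]
orientation: [-180.0, 10.0, -106.1]
force: [-0.4, -1.4, 1.2]
opening: 0.0359
gripper_force: 0.6
```

```bash
python3 - <<'E'
from h import *
st(); red('side',f='s4.png')
E
```

```text
t 6.45 tcp [ 0.5876 -0.0354  0.0441] h: -0.3102 0.0573 rpy [-180.    10.  -106.1] F [-0.4 -1.4  1.2]
side (298, 171, 26, 17) [0.5925 0.005 ] h: -0.2715 0.0446
```

```bash
python3 - <<'E'
from h import *
D=.031
n=now(); hd=73.9; u=lambda a:np.array([np.cos(np.radians(a)),np.sin(np.radians(a))])
p=n[0][:2]+D*u(hd)
s=.007; path=[]
for k in range(22):
    if k>=6: hd=min(101.3,hd+1.9)
    p=p+s*u(hd); path.append((p.copy(),hd))
base=n
for c in range(3):
    for k in range(8):
        i=c*8+k
        if i>=22: break
        q=TR((*(path[i][0]-D*u(path[i][1])),.044),path[i][1],10); print(rel(base,q))
    base=q;print()
print(path[-1][1],(path[-1][0]-O)@hx,(path[-1][0]-O)@hy)
E
```

```text
[-0.0069, -0.0, 0.0013, -0.0004, -0.0002, 0.0002]
[-0.0138, -0.0, 0.0025, -0.0004, -0.0002, 0.0002]
[-0.0207, -0.0, 0.0037, -0.0004, -0.0002, 0.0002]
[-0.0276, -0.0, 0.0049, -0.0004, -0.0002, 0.0002]
[-0.0345, -0.0, 0.0061, -0.0004, -0.0002, 0.0002]
[-0.0413, -0.0, 0.0074, -0.0004, -0.0002, 0.0002]
[-0.0483, -0.0008, 0.0086, -0.0062, -0.0002, -0.0325]
[-0.0552, -0.0014, 0.0098, -0.0119, -0.0003, -0.0652]

[-0.0069, -0.0008, 0.0012, -0.0058, 0.0, -0.0327]
[-0.0138, -0.0014, 0.0024, -0.0115, -0.0, -0.0653]
[-0.0208, -0.0017, 0.0037, -0.0173, 0.0, -0.098]
[-0.0277, -0.0018, 0.0049, -0.023, 0.0, -0.1306]
[-0.0347, -0.0016, 0.0061, -0.0288, 0.0, -0.1633]
[-0.0416, -0.0013, 0.0073, -0.0346, 0.0, -0.1959]
[-0.0485, -0.0007, 0.0086, -0.0403, 0.0, -0.2286]
[-0.0554, 0.0002, 0.0098, -0.0461, 0.0, -0.2613]

[-0.0069, -0.0008, 0.0012, -0.0058, 0.0, -0.0327]
[-0.0138, -0.0014, 0.0024, -0.0115, 0.0, -0.0653]
[-0.0208, -0.0017, 0.0037, -0.0173, 0.0, -0.098]
[-0.0277, -0.0018, 0.0049, -0.023, 0.0, -0.1306]
[-0.0346, -0.0012, 0.0061, -0.0255, 0.0, -0.1444]
[-0.0414, -0.0002, 0.0073, -0.0255, 0.0, -0.1444]

101.3 -0.13624767129541362 0.001212320845014306
```

Request:
carry_out --pt "-0.007 0 0.0012 0 0 0" --pt "-0.014 0 0.0025 0 0 0" --pt "-0.0205 0 0.0037 0 0 0" --pt "-0.0275 0 0.005 0 0 0" --pt "-0.0345 0 0.006 0 0 0" --pt "-0.0415 0 0.0074 0 0 0" --pt "-0.0483 -0.0008 0.0086 -0.006 0 -0.0325" --pt "-0.0552 -0.0014 0.0098 -0.012 0 -0.065"

```text
clock: 7.5
tool_pos: [0.6047, 0.0181, 0.044]
orientation: [180.0, 10.0, -102.2]
force: [0.1, -1.1, 0.4]
opening: 0.0364
gripper_force: 0.6
```

Request:
carry_out --pt "-0.007 -0.0008 0.0012 -0.006 0 -0.033" --pt "-0.014 -0.0014 0.0024 -0.0115 0 -0.065" --pt "-0.021 -0.0017 0.0037 -0.017 0 -0.098" --pt "-0.0277 -0.0018 0.005 -0.023 0 -0.131" --pt "-0.0347 -0.0016 0.006 -0.029 0 -0.163" --pt "-0.0416 -0.0013 0.0073 -0.0346 0 -0.196" --pt "-0.0485 -0.0007 0.0086 -0.04 0 -0.229" --pt "-0.0554 0 0.0098 -0.046 0 -0.261"

```text
clock: 8.5
tool_pos: [0.6165, 0.0731, 0.0439]
orientation: [180.0, 10.0, -87.0]
force: [0.5, -0.5, 0.5]
opening: 0.0359
gripper_force: 0.6
```

```bash
python3 - <<'E'
from h import *
st(); red('side',f='s5.png'); 
E
```

```text
t 8.5 tcp [0.6165 0.0731 0.0439] h: -0.2095 0.0077 rpy [180.  10. -87.] F [ 0.5 -0.5  0.5]
side (273, 196, 29, 19) [0.6109 0.1136] h: -0.1687 0.0053
```

Request:
carry_out --pt "-0.007 -0.0008 0.0012 -0.006 0 -0.033" --pt "-0.014 -0.0014 0.0024 -0.0115 0 -0.065" --pt "-0.021 -0.0017 0.0037 -0.017 0 -0.098" --pt "-0.0277 -0.0018 0.005 -0.023 0 -0.131" --pt "-0.0346 -0.0012 0.006 -0.0255 0 -0.144" --pt "-0.0414 0 0.0073 -0.0255 0 -0.144"

```text
clock: 9.3
tool_pos: [0.6142, 0.1151, 0.0439]
orientation: [180.0, 10.0, -78.8]
force: [0.3, 0.0, 0.1]
opening: 0.0359
gripper_force: 0.6
```

```bash
python3 - <<'E'
from h import *
st(); red('side',f='s6.png'); s=cv2.imread('pics/s6.png'); t=snap('top','t6.png')[:,:,::-1]
cv2.imwrite('pics/c6.png',np.vstack([cv2.resize(s[170:320,200:400],None,fx=3,fy=3,interpolation=2)[:,:600]]))
E
```

```text
t 9.3 tcp [0.6142 0.1151 0.0439] h: -0.1679 0.0017 rpy [180.   10.  -78.8] F [0.3 0.  0.1]
side (269, 208, 29, 20) [0.6038 0.1554] h: -0.1263 0.004
```

View pics/c6.png

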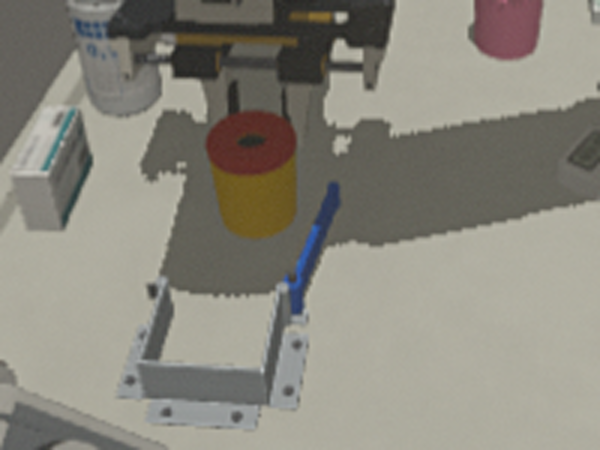

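The crop shows the pot upright at (256,175), lined up with the mouth, with the gate clear to its right. I'll narrow the fingers a little and push in.

Request:
carry_out --pt "-0.007 0 0.0012 0 0 0" --pt "-0.0138 -0.0005 0.0024 0 0 0" --pt "-0.0207 -0.001 0.0037 0 0 0" --pt "-0.0276 -0.001 0.0049 0 0 0" --pt "-0.0345 -0.0015 0.006 0 0 0" --pt "-0.0414 -0.002 0.0073 0 0 0" --pt "-0.0483 -0.002 0.0085 0 0 0" --pt "-0.0552 -0.0025 0.0097 0 0 0" --grip -0.36

```text
clock: 10.4
tool_pos: [0.6057, 0.1705, 0.0439]
orientation: [180.0, 10.0, -78.8]
force: [-0.0, -0.9, 0.1]
opening: 0.0281
gripper_force: 0.6
```

```bash
python3 - <<'E'
from h import *
st(); red('side',f='s7.png')
E
```

```text
t 10.4 tcp [0.6057 0.1705 0.0439] h: -0.1118 -0.0008 rpy [180.   10.  -78.8] F [-0.  -0.9  0.1]
side (262, 225, 31, 23) [0.5944 0.2115] h: -0.0694 0.0022
```

Request:
carry_out --pt "-0.006 0 0.001 0 0 0" --pt "-0.012 0 0.002 0 0 0" --pt "-0.0177 0 0.0031 0 0 0" --pt "-0.0236 0 0.0042 0 0 0" --pt "-0.0295 0 0.0052 0 0 0" --pt "-0.0354 0 0.0062 0 0 0" --pt "-0.0414 0 0.0073 0 0 0" --pt "-0.0473 0 0.0083 0 0 0"

```text
clock: 11.45
tool_pos: [0.5964, 0.2176, 0.044]
orientation: [180.0, 10.0, -78.8]
force: [0.5, -0.4, -0.2]
opening: 0.0278
gripper_force: 0.4
```

```bash
python3 - <<'E'
from h import *
st(); red('side',f='s8.png'); s=cv2.imread('pics/s8.png')
cv2.imwrite('pics/c8.png',cv2.resize(s[200:320,220:350],None,fx=4.5,fy=4.5,interpolation=2))
E
```

```text
t 11.45 tcp [0.5964 0.2176 0.044 ] h: -0.0638 -0.0009 rpy [180.   10.  -78.8] F [ 0.5 -0.4 -0.2]
side (256, 241, 33, 26) [0.5853 0.2588] h: -0.0212 0.0019
```

View pics/c8.png

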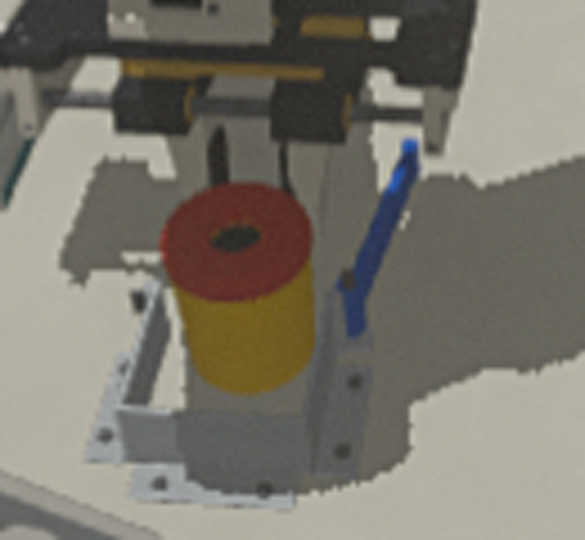

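```bash
python3 - <<'E'
from h import *
S=cam('side')
def f(l,z):
    P=onz(S,[(220+x/4.5,200+y/4.5) for x,y in l],z)[:,:2]-O; return np.c_[P@hx,P@hy].round(4).tolist()
print('rails',f([(158,282),(122,408),(312,415),(330,295)],.036)); print('lid c,l,r',f([(238,243),(161,243),(313,243)],.075)); print('foot l,r,front',f([(197,378),(306,378),(250,393)],0))
E
```

```text
rails [[-0.0331, -0.039], [0.0366, -0.0374], [0.0339, 0.0408], [-0.0313, 0.038]]
lid c,l,r [[-0.022, 0.0032], [-0.0195, -0.0292], [-0.0243, 0.0347]]
foot l,r,front [[-0.0106, -0.0208], [-0.0144, 0.0274], [-0.0042, 0.0042]]
```

Request:
carry_out --pt "-0.004 -0.0005 0.0007 0 0 0" --pt "-0.008 -0.001 0.0014 0 0 0" --pt "-0.0118 -0.0015 0.002 0 0 0" --pt "-0.0157 -0.002 0.0028 0 0 0" --pt "-0.0187 -0.002 0.0033 0 0 0" --pt "-0.0217 -0.002 0.0038 0 0 0" --pt "-0.0236 -0.002 0.0042 0 0 0" --pt "-0.0256 -0.002 0.0045 0 0 0"

```text
clock: 12.5
tool_pos: [0.5933, 0.2431, 0.044]
orientation: [180.0, 10.0, -78.8]
force: [0.4, -0.0, -1.1]
opening: 0.0278
gripper_force: 0.3
```

```bash
python3 - <<'E'
from h import *
st(); red('side')
E
```

```text
t 12.5 tcp [0.5933 0.2431 0.044 ] h: -0.0382 -0.0029 rpy [180.   10.  -78.8] F [ 0.4 -0.  -1.1]
side (251, 250, 35, 28) [0.5825 0.2844] h: 0.0044 -0.0004
```

Request:
carry_out --pt "-0.001 0 0.0002 0 0 0" --pt "-0.002 0 0.0004 0 0 0" --pt "-0.003 0 0.0005 0 0 0" --pt "-0.003 0 0.0005 0 0 0"

```text
clock: 13.05
tool_pos: [0.5928, 0.2461, 0.044]
orientation: [180.0, 10.0, -78.8]
force: [-0.4, -0.7, -0.2]
opening: 0.0286
gripper_force: 0.3
```

Request:
carry_out --pt "-0.001 0 0.0002 0 0 0" --pt "-0.002 0 0.0004 0 0 0" --pt "-0.002 0 0.0004 0 0 0"

```text
clock: 13.42
tool_pos: [0.5923, 0.2481, 0.0439]
orientation: [180.0, 10.0, -78.8]
force: [0.6, -0.9, 0.6]
opening: 0.0279
gripper_force: 0.3
```

Not home yet; I'll continue with small steps and watch the force.

Request:
carry_out --pt "-0.001 0 0.0002 0 0 0" --pt "-0.002 0 0.0004 0 0 0" --pt "-0.002 0 0.0004 0 0 0"

```text
clock: 13.8
tool_pos: [0.5919, 0.2501, 0.0439]
orientation: [180.0, 10.0, -78.8]
force: [-0.2, -1.1, -0.3]
opening: 0.0279
gripper_force: 0.3
```

```bash
python3 - <<'E'
from h import *
st(); red('side')
E
```

```text
t 13.8 tcp [0.5919 0.2501 0.0439] h: -0.0311 -0.0029 rpy [180.   10.  -78.8] F [-0.2 -1.1 -0.3]
side (250, 253, 35, 28) [0.5814 0.2916] h: 0.0117 -0.0007
```

Request:
carry_out --pt "-0.0005 0 0.0001 0 0 0" --pt "-0.001 0 0.0002 0 0 0" --pt "-0.001 0 0.0002 0 0 0"

```text
clock: 14.22
tool_pos: [0.5918, 0.2509, 0.0439]
orientation: [180.0, 10.0, -78.8]
force: [0.1, -1.9, 1.8]
opening: 0.0281
gripper_force: 0.8
```

```bash
python3 - <<'E'
from h import *
st(); red('side')
E
```

```text
t 14.22 tcp [0.5918 0.2509 0.0439] h: -0.0303 -0.0029 rpy [180.   10.  -78.8] F [ 0.1 -1.9  1.8]
side (250, 253, 35, 28) [0.5814 0.2916] h: 0.0117 -0.0007
```

Request:
carry_out --pt "-0.0005 0 0.0001 0 0 0" --pt "-0.001 0 0.0002 0 0 0" --pt "-0.001 0 0.0002 0 0 0"

```text
clock: 14.65
tool_pos: [0.5916, 0.2514, 0.0439]
orientation: [180.0, 9.9, -78.8]
force: [0.6, -4.8, 2.2]
opening: 0.0278
gripper_force: 2.3
```

Request:
carry_out --pt "-0.0005 0 0.0001 0 0 0" --pt "-0.001 0 0.0002 0 0 0" --pt "-0.001 0 0.0002 0 0 0"

```text
clock: 15.02
tool_pos: [0.5915, 0.2517, 0.0439]
orientation: [179.9, 9.9, -78.8]
force: [2.0, -8.3, 3.4]
opening: 0.0281
gripper_force: 3.6
```

```bash
python3 - <<'E'
from h import *
st(); red('side',f='s9.png'); s=cv2.imread('pics/s9.png')
cv2.imwrite('pics/c9.png',cv2.resize(s[200:320,220:350],None,fx=4.5,fy=4.5,interpolation=2))
E
```

```text
t 15.03 tcp [0.5915 0.2517 0.0439] h: -0.0295 -0.0028 rpy [179.9   9.9 -78.8] F [ 2.  -8.3  3.4]
side (250, 253, 35, 28) [0.5814 0.2916] h: 0.0117 -0.0007
```

View pics/c9.png

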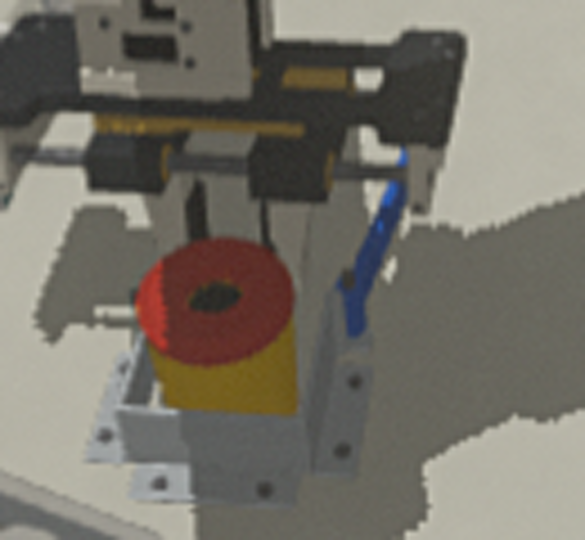

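The pot is home: the lid has stopped at the same pixels while the push force climbs to 8 N, and it stands upright. I'll back off straight and go round to the outside of the gate.

Request:
carry_out --pt "0.005 0 -0.0009 0 0 0" --pt "0.015 0 -0.0026 0 0 0" --pt "0.035 0 -0.006 0 0 0" --pt "0.059 0 -0.0104 0 0 0" --pt "0.052 0 -0.05 0 0 0" --pt "0.046 0 -0.085 0 0 0" --pt "0.046 0 -0.085 0 0 0"

```text
clock: 15.95
tool_pos: [0.6052, 0.1937, 0.1231]
orientation: [-179.7, 10.1, -78.7]
force: [0.1, -0.9, -0.4]
opening: 0.0276
gripper_force: 0.0
```

```bash
sed -i 's/^O=np.array.*; A=/O=np.array([.5824,.283]); A=/' h.py; cat >> h.py <<'E'
def gp(q,off,z,r=.075):
    d=-np.sin(q)*hx-np.cos(q)*hy; n=np.cos(q)*hx-np.sin(q)*hy; H=O-.044*hx+.046*hy
    p=H+r*d-off*n; return TR((*p,z),np.degrees(np.arctan2(n[1],n[0])),0)
E
python3 - <<'E'
from h import *
st(); red('side'); red('top')
a=gp(1.72,.030,.12); print(a[0],rel(now(),a)); b=gp(1.72,.030,.023); print(b[0],rel(a,b))
T=cam('top'); im=viewer.snapshot('top'); h=cv2.cvtColor(im,cv2.COLOR_RGB2HSV); m=cv2.inRange(h,(100,100,40),(130,255,255)); m[:185]=0;m[225:]=0;m[:,:235]=0;m[:,310:]=0
P=onz(T,np.argwhere(m)[:,::-1].astype(float),.032)[:,:2]; mu=P.mean(0);u=np.linalg.svd(P-mu)[2][0];u=u if u[1]<0 else -u;print('q',np.arctan2(-u@hx,-u@hy),mu)
E
```

```text
t 15.95 tcp [0.6052 0.1937 0.1231] h: -0.092 -0.0049 rpy [-179.7   10.1  -78.7] F [ 0.1 -0.9 -0.4]
side (251, 253, 34, 27) [0.581  0.2903] h: 0.0074 -0.0
top (216, 179, 25, 22) [0.5813 0.2815] h: -0.0012 0.0014
[0.51954794 0.15448588 0.12      ] [0.0216, 0.0896, -0.0041, 0.1502, 0.1295, 1.7133]
[0.51954794 0.15448588 0.023     ] [0.0, -0.0, 0.097, 0.0, 0.0, 0.0]
q 1.7844654129855935 [0.55166628 0.13622539]
```

Request:
carry_out --pt "0.0216 0.0896 -0.004 0.15 0.13 1.713" --pt "0.0216 0.0896 -0.004 0.15 0.13 1.713" --pt "0.0216 0.0896 -0.004 0.15 0.13 1.713" --pt "0.0216 0.0896 -0.004 0.15 0.13 1.713" --pt "0.0216 0.0896 -0.004 0.15 0.13 1.713" --pt "0.0216 0.0896 -0.004 0.15 0.13 1.713" --pt "0.0216 0.0896 -0.004 0.15 0.13 1.713" --pt "0.0216 0.0896 -0.004 0.15 0.13 1.713" --grip -1

```text
clock: 17.1
tool_pos: [0.5187, 0.1545, 0.1185]
orientation: [179.1, 0.9, -164.8]
force: [-0.2, 0.1, 0.3]
opening: 0.0005
gripper_force: 0.0
```

```bash
python3 - <<'E'
from h import *
st(); print(rel(now(),gp(1.72,.030,.12)))
E
```

```text
t 17.1 tcp [0.5187 0.1545 0.1185] h: -0.1135 0.0876 rpy [ 179.1    0.9 -164.8] F [-0.2  0.1  0.3]
[-0.0008, -0.0002, -0.0015, 0.0172, 0.0134, 0.218]
```

Request:
carry_out --pt "-0.001 0 0 0.017 0.013 0.218" --pt "-0.001 0 0 0.017 0.013 0.218" --pt "-0.001 0 0 0.017 0.013 0.218" --pt "-0.001 0 0 0.017 0.013 0.218"

```text
clock: 17.6
tool_pos: [0.5203, 0.1552, 0.1196]
orientation: [179.9, 0.2, -176.8]
force: [-0.0, 0.5, -0.9]
opening: 0.0009
gripper_force: 0.0
```

```bash
python3 - <<'E'
from h import *
st(); print(rel(now(),gp(1.72,.030,.023)))
T=cam('top'); im=snap('top','t10.png'); h=cv2.cvtColor(im,cv2.COLOR_RGB2HSV); m=cv2.inRange(h,(100,100,40),(130,255,255)); m[:170]=0;m[225:]=0;m[:,:235]=0;m[:,310:]=0
print(m.sum()//255)
P=onz(T,np.argwhere(m)[:,::-1].astype(float),.032)[:,:2]; print(P.min(0),P.max(0))
E
```

```text
t 17.6 tcp [0.5203 0.1552 0.1196] h: -0.1132 0.0859 rpy [ 179.9    0.2 -176.8] F [-0.   0.5 -0.9]
[0.0011, -0.0008, 0.0966, 0.002, 0.0026, 0.0083]
0Traceback (most recent call last):
  File "<stdin>", line 5, in <module>
  File "h.py", line 17, in onz
    o,d=ray(C,px); return o+d*((z-o[2])/d[:,2])[:,None]
        ~~~^^^^^^
  File "h.py", line 14, in ray
    K,k,T=C; p=cv2.undistortPoints(np.array(px,float).reshape(-1,1,2),K,np.array([k,0,0,0,0.])).reshape(-1,2)
               ~~~~~~~~~~~~~~~~~~~^^^^^^^^^^^^^^^^^^^^^^^^^^^^^^^^^^^^^^^^^^^^^^^^^^^^^^^^^^^^^
cv2.error: OpenCV(4.12.0) /io/opencv/modules/calib3d/src/undistort.dispatch.cpp:347: error: (-215:Assertion failed) CV_IS_MAT(_src) && CV_IS_MAT(_dst) && (_src->rows == 1 || _src->cols == 1) && (_dst->rows == 1 || _dst->cols == 1) && _src->cols + _src->rows - 1 == _dst->rows + _dst->cols - 1 && (CV_MAT_TYPE(_src->type) == CV_32FC2 || CV_MAT_TYPE(_src->type) == CV_64FC2) && (CV_MAT_TYPE(_dst->type) == CV_32FC2 || CV_MAT_TYPE(_dst->type) == CV_64FC2) in function 'cvUndistortPointsInternal'
```

Occluded by the arm, as expected. I'll descend and then work out the sweep.

Request:
carry_out --pt "0.001 0 0.03 0 0 0" --pt "0.001 0 0.06 0 0 0" --pt "0.001 0 0.08 0 0 0" --pt "0.001 -0.001 0.09 0 0 0" --pt "0.001 -0.001 0.0965 0 0 0" --pt "0.001 -0.001 0.0965 0 0 0"

```text
clock: 18.4
tool_pos: [0.5199, 0.1546, 0.0234]
orientation: [179.9, 0.2, -176.9]
force: [0.7, -0.5, -0.1]
opening: 0.0005
gripper_force: 0.0
```

```bash
python3 - <<'E'
from h import *
st(); red('side',f='s11.png'); s=cv2.imread('pics/s11.png')
cv2.imwrite('pics/c11.png',cv2.resize(s[180:320,220:370],None,fx=4,fy=4,interpolation=2))
# contact then sweep, 22 rows
seq=[(1.72,.022),(1.72,.0125)]+[(q,.0125) for q in np.linspace(1.72,0.12,23)[1:]]
base=gp(1.72,.03,.023)
for c in range(3):
    for q,o in seq[c*8:c*8+8]:
        g=gp(q,o,.023); print(rel(base,g))
    base=g; print(q)
E
```

```text
t 18.4 tcp [0.5199 0.1546 0.0234] h: -0.1137 0.0864 rpy [ 179.9    0.2 -176.9] F [ 0.7 -0.5 -0.1]
side (251, 253, 34, 27) [0.581  0.2903] h: 0.0074 -0.0
[-0.008, -0.0, -0.0, 0.0, 0.0, 0.0]
[-0.0175, -0.0, -0.0, 0.0, 0.0, 0.0]
[-0.023, -0.0007, -0.0, 0.0, 0.0, -0.0727]
[-0.0285, -0.001, -0.0, 0.0, 0.0, -0.1455]
[-0.034, -0.0009, -0.0, 0.0, 0.0, -0.2182]
[-0.0395, -0.0004, -0.0, -0.0, 0.0, -0.2909]
[-0.045, 0.0005, 0.0, 0.0, 0.0, -0.3636]
[-0.0504, 0.0017, 0.0, 0.0, 0.0, -0.4364]
1.2836363636363637
[-0.0055, -0.0007, -0.0, -0.0, 0.0, -0.0727]
[-0.011, -0.001, -0.0, -0.0, 0.0, -0.1455]
[-0.0165, -0.0009, -0.0, -0.0, 0.0, -0.2182]
[-0.022, -0.0004, -0.0, -0.0, 0.0, -0.2909]
[-0.0275, 0.0005, 0.0, -0.0, 0.0, -0.3636]
[-0.0329, 0.0017, 0.0, 0.0, 0.0, -0.4364]
[-0.0381, 0.0034, 0.0, -0.0, 0.0, -0.5091]
[-0.0433, 0.0055, 0.0, -0.0, 0.0, -0.5818]
0.7018181818181817
[-0.0055, -0.0007, -0.0, -0.0, 0.0, -0.0727]
[-0.011, -0.001, -0.0, -0.0, 0.0, -0.1455]
[-0.0165, -0.0009, -0.0, 0.0, 0.0, -0.2182]
[-0.022, -0.0004, -0.0, -0.0, 0.0, -0.2909]
[-0.0275, 0.0005, 0.0, -0.0, 0.0, -0.3636]
[-0.0329, 0.0017, 0.0, 0.0, 0.0, -0.4364]
[-0.0381, 0.0034, 0.0, -0.0, 0.0, -0.5091]
[-0.0433, 0.0055, 0.0, 0.0, 0.0, -0.5818]
0.12
```

View pics/c11.png

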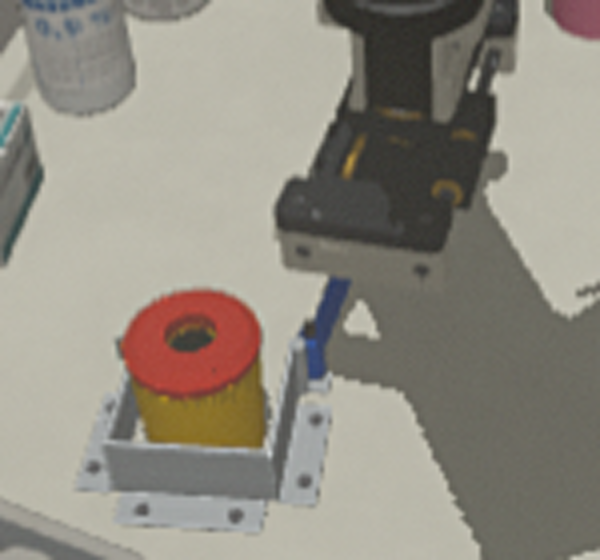

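Pot home at crop (190,380), and the gate is still open with the gripper on its outer side. Sweeping it shut.

Request:
carry_out --pt "-0.008 0 -0.001 0 0 0" --pt "-0.0175 0 -0.001 0 0 0" --pt "-0.023 -0.0007 -0.001 0 0 -0.0727" --pt "-0.0285 -0.001 -0.001 0 0 -0.1455" --pt "-0.034 -0.0009 -0.001 0 0 -0.218" --pt "-0.0395 -0.0004 -0.001 0 0 -0.291" --pt "-0.045 0.0005 -0.001 0 0 -0.364" --pt "-0.0504 0.0017 -0.001 0 0 -0.436"

```text
clock: 19.45
tool_pos: [0.5708, 0.1588, 0.0245]
orientation: [180.0, 0.2, -151.8]
force: [0.1, -0.6, -0.3]
opening: 0.0003
gripper_force: 0.3
```

Request:
carry_out --pt "-0.0055 -0.0007 0 0 0 -0.0727" --pt "-0.011 -0.001 0 0 0 -0.1455" --pt "-0.0165 -0.0009 0 0 0 -0.218" --pt "-0.022 -0.0004 0 0 0 -0.291" --pt "-0.0275 0.0005 0 0 0 -0.364" --pt "-0.0329 0.0017 0 0 0 -0.436" --pt "-0.0381 0.0034 0 0 0 -0.509" --pt "-0.0433 0.0055 0 0 0 -0.582"

```text
clock: 20.45
tool_pos: [0.6065, 0.1841, 0.0247]
orientation: [-179.9, 0.2, -118.5]
force: [0.1, -1.8, -0.3]
opening: 0.0007
gripper_force: 0.4
```

```bash
python3 - <<'E'
from h import *
st(); red('side',f='s12.png'); print(rel(now(),gp(.70,.0125,.024)))
E
```

```text
t 20.45 tcp [0.6065 0.1841 0.0247] h: -0.1017 -0.0042 rpy [-179.9    0.2 -118.5] F [ 0.1 -1.8 -0.3]
side (250, 253, 35, 27) [0.5818 0.2905] h: 0.0075 -0.0009
[0.0014, 0.0008, 0.0007, -0.0019, 0.0035, 0.01]
```

Request:
carry_out --pt "-0.0055 -0.0007 0 0 0 -0.0727" --pt "-0.011 -0.001 0 0 0 -0.1455" --pt "-0.0165 -0.0009 0 0 0 -0.218" --pt "-0.022 -0.0004 0 0 0 -0.291" --pt "-0.0275 0.0005 0 0 0 -0.364" --pt "-0.0329 0.0017 0 0 0 -0.436" --pt "-0.0381 0.0034 0 0 0 -0.509" --pt "-0.0433 0.0055 0 0 0 -0.582"

```text
clock: 21.5
tool_pos: [0.6222, 0.2247, 0.0248]
orientation: [-179.8, 0.1, -85.2]
force: [0.9, -1.5, -0.8]
opening: 0.0002
gripper_force: 0.5
```

```bash
python3 - <<'E'
from h import *
st(); red('side',f='s13.png'); print(rel(now(),gp(.0,.0125,.0245)),rel(now(),gp(.06,.0125,.0245)))
E
```

```text
t 21.5 tcp [0.6222 0.2247 0.0248] h: -0.0649 -0.0277 rpy [-1.798e+02  1.000e-01 -8.520e+01] F [ 0.9 -1.5 -0.8]
side (250, 253, 35, 27) [0.5818 0.2905] h: 0.0075 -0.0009
[-0.0079, -0.0003, 0.0004, -0.0036, 0.0017, -0.1091] [-0.0034, 0.0001, 0.0004, -0.0036, 0.0018, -0.0491]
```

Request:
carry_out --pt "-0.0018 0 0 0 0 -0.025" --pt "-0.0034 0 0 0 0 -0.049" --pt "-0.005 0 0 0 0 -0.07" --pt "-0.0065 0 0 0 0 -0.09" --pt "-0.0079 0 0 0 0 -0.109" --pt "-0.0079 0 0 0 0 -0.109"

```text
clock: 22.3
tool_pos: [0.6211, 0.2321, 0.0248]
orientation: [-179.8, 0.0, -78.9]
force: [2.1, -2.9, 0.6]
opening: 0.0004
gripper_force: 2.2
```

Request:
carry_out --pt "-0.0005 0 0 0 0 0" --pt "-0.001 0 0 0 0 0" --pt "-0.0015 0 0 0 0 0" --pt "-0.0015 0 0 0 0 0"

```text
clock: 22.8
tool_pos: [0.621, 0.2324, 0.0249]
orientation: [-179.9, -0.0, -79.0]
force: [6.5, -8.8, 0.4]
opening: 0.0003
gripper_force: 4.9
```

```bash
python3 - <<'E'
from h import *
st(); red('side')
E
```

```text
t 22.8 tcp [0.621  0.2324 0.0249] h: -0.0572 -0.0279 rpy [-179.9   -0.   -79. ] F [ 6.5 -8.8  0.4]
side (250, 253, 35, 27) [0.5818 0.2905] h: 0.0075 -0.0009
```

Request:
carry_out --pt "0.01 0 0 0 0 0" --pt "0.03 0 0 0 0 0" --pt "0.07 0 0 0 0 0" --pt "0.11 0 -0.01 0 0 0" --pt "0.13 0 -0.06 0 0 0" --pt "0.15 0 -0.12 0 0 0" --pt "0.17 0 -0.16 0 0 0" --pt "0.17 0 -0.16 0 0 0"

```text
clock: 23.85
tool_pos: [0.6547, 0.0655, 0.189]
orientation: [-179.4, 0.1, -79.1]
force: [-0.1, 0.2, -1.7]
opening: 0.0005
gripper_force: 0.0
```

```bash
python3 - <<'E'
from h import *
st(); red('side',f='s14.png'); red('top',f='t14.png'); s=cv2.imread('pics/s14.png'); t=cv2.imread('pics/t14.png')
cv2.imwrite('pics/c14.png',np.hstack([cv2.resize(s[200:320,230:330],(480,576),interpolation=2),cv2.resize(t[150:230,190:230+4],(317,576),interpolation=2)]))
cv2.imwrite('pics/c14.png',np.hstack([cv2.resize(s[215:315,230:330],(400,400),interpolation=2),cv2.resize(t[160:230,200:270],(400,400),interpolation=2)]))
T=cam('top');h=cv2.cvtColor(t,cv2.COLOR_BGR2HSV); m=cv2.inRange(h,(100,100,40),(130,255,255)); m[:160]=0;m[225:]=0;m[:,:235]=0;m[:,310:]=0
P=onz(T,np.argwhere(m)[:,::-1].astype(float),.032)[:,:2]; mu=P.mean(0);u=np.linalg.svd(P-mu)[2][0];u=u if u@hy<0 else -u;print(len(P),'q',np.arctan2(-u@hx,-u@hy),(mu-O)@hx,(mu-O)@hy)
E
```

```text
t 23.85 tcp [0.6547 0.0655 0.189 ] h: -0.2275 -0.0282 rpy [-1.794e+02  1.000e-01 -7.910e+01] F [-0.1  0.2 -1.7]
side (250, 252, 35, 28) [0.5823 0.2894] h: 0.0063 -0.0012
top (216, 177, 25, 24) [0.5838 0.2816] h: -0.0017 -0.0011
123 q -0.014477189871026296 -0.044720590019160525 -0.0028930697637618713
```

View pics/c14.png

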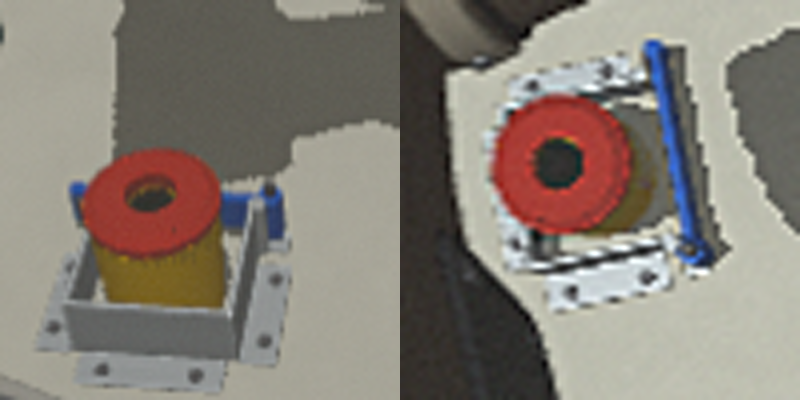

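The gate lies straight across the mouth (measured q ≈ −0.01). The pot stands at the back of the holder, at (155,235) in the left half of the crop and (560,165) in the right half. The robot is clear.

```bash
python3 -c "
from plant import workorder
print(workorder.close_job())"
```

```text
the job is handed in; nothing more can be done
None
```

I pushed the yellow, red-lidded pot fully home against the holder's back and shut the blue gate behind it (measured within about 0.01 rad of closed), then handed the job in at about 24 s with the robot clear; no verdict came back.

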